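Lay out the condiment board for supper

ROBOT

A 6-joint arm with a two-finger parallel gripper is mounted at the origin on a cart in front of the work surface, level with it; the furniture and walls round the work are solid. World frame = base frame: x ahead of the robot, y to its left, z up, the work surface at z = 0. Lengths are in m, angles in rad, forces in N, time in s.
With the tool pointing down it reaches from about 0.2 to 0.875 m from the base axis. Payload 3.4 kg.
Tool frame: the origin (TCP) lies between the finger pads; the fingertips stand 25 mm ahead of it and the grasp point (between the pads) lies 6 mm ahead of it (r.nose_length is the z of the fingertips in the tool frame, in m); z points along the fingers, x is the direction in which the jaws open and shut, and the axes are right-handed (so a half turn about z gives the same grasp; the last joint's range is limited). The gripper opens to 94 mm and grips with 3 to 60 N. Pads are 16 mm wide; open, the fingers measure 119 mm over their backs; the gripper's body (75 mm by 177 mm) begins 78 mm behind the grasp point.
Start: joints at [-1.344, 0.276, 1.505, -0, 1.361, -0.121], TCP at [0.196, -0.541, 0.201] pointing down, gripper open.
Joint ranges: [-2.89, 2.89], [-0.75, 2.08], [0.22, 2.7], [-1.18, 4.32], [0.11, 2.71], [-2.7, 2.7]. Speed limits (rad/s): [2.57, 2.57, 3.14, 3.14, 3.14, 3.14].

INTERFACE

Orientations are given as a unit quaternion [w, x, y, z].
In Python, from plant import r, gripper_to, inverse_kinematics, vision, models, telemetry gives the robot as it stands. Calls block until the motion is done:
- r.move_to(position, orientation): joint-space move of the TCP to a pose.
- r.move_l(position, rot=None, vel=0.15, guard=None): straight line of the TCP; rot=None keeps the orientation; vel is the mean speed in m/s. With guard (N) it stops when the force on the tool has changed by that much, and returns True; else False.
- r.movej(angles): joint-space move.
- gripper_to(opening, f_grip=None): finger opening in m; f_grip is the grip in N (None keeps the last); returns when the fingers have stopped.
- r.hold(seconds).
- inverse_kinematics(position, orientation): joint angles nearest the present ones, or None.
- vision.snapshot(name): name is "scene" or "top" or "wrist"; returns the picture (420x560x3 uint8, red, green, blue); there is no depth.
- vision.get_calibration(name): a dict with "fx", "fy", "cx", "cy" (pixels), "position" and "orientation" of the camera in the world. Camera axes: x right, y down, z forward; pixel columns grow to the right and rows downward; lengths in m; the calibration is good to about 2 mm. A picture is of the moment at which its call begins: read the wrist's pose just before it. get_calibration takes no time and is no camera call; for the wrist camera it gives the pose at the moment of the call.
A pose or a line that the arm cannot do raises r.PlanningError and nothing moves.
- r.sign_off(): hands the job in, once; it reports no verdict.
Trained networks look in the newest picture that a camera, given by its name, has taken for a name from the list of things; names that differ only in an ending like _2 or _b are one class to them, and where a whole thing is asked for, a point or a joint stands for the part that bears it (a point fixed in the world has none). Each returns a list of dicts, best first, with "score" (0 to 1); they miss things now and then, are a little off and sometimes report something else, mostly with a low value. They report only what shows in the picture. A call takes as long as a camera call. They do not tell look-alikes from the thing itself.
- models.boxes_of(thing, camera): "at" ([x, y, z] in m, in world coordinates, good to about 4 mm: the middle of the surface that is visible of it).
- models.regions_of(thing, camera): "pixels" (420x560 bool, what is visible of it).
- models.mark_of(thing, camera): "at" ([x, y, z] in m, in world coordinates, good to about 4 mm: a listed point, or the origin of a listed thing).
Readings, each from a call of its own:
- telemetry.current_t(): time.
- telemetry.current_joints(): joint angles.
- telemetry.current_dq(): joint speeds.
- telemetry.current_joint_efforts(): joint torques, N m.
- telemetry.current_ee_pos(): TCP position.
- telemetry.current_tool_rot(): TCP orientation.
- telemetry.current_wrist_force(): force on the tool from outside, world axes, zero at the start.
- telemetry.current_torque(): the same for the moment, N m.
- telemetry.current_opening(): finger opening in m.
Only numpy, scipy, OpenCV 4.12 (cv2) and the standard library are available. Lean on these libraries where they do the work, as an engineer would, in place of code of your own. Each camera call takes 0.05 s, during which the arm holds its last target.

TASK

Lay out the condiment board for supper; the green candle and the glass jar with the dark lid already stand on the two outer discs of its far row and must stay where they are. Stand the red-capped spice jar on the disc between these two, the salt shaker on the disc in front of the candle (on the robot's side of it), the green-capped spice jar on the disc in front of the glass jar, and the yellow-capped spice jar on the disc between the salt and the green-capped jar. Lay the matchbox flat on the middle of the glass jar's lid; everything must stand upright, centred on its disc, and be let go.

Things in the scene. Friction and masses are not known exactly. Their poses are not given: they have to be found in the camera images.
- board: dark wooden board, 190 (x) x 290 (y) x 12 mm, fixed, turned up to 0.2 rad. Six cork discs (diameter 58 mm) lie flush in its top (z = +12 mm) in two rows of three: centres at x = -45 mm (near row, robot's side) and +45 mm (far row), y = -90, 0, +90 mm in its frame. Origin: centre of its underside; x away from the robot, y to the robot's left, z up.
- candle: green pillar candle, diameter 52 mm, 144 mm tall, standing loose on one outer disc of the far row (left or right varies). Origin at the centre of its underside, z up.
- lidded_jar: clear glass storage jar with a flat dark brown lid, diameter 70 mm (lid 65 mm), 86 mm tall to the top of the lid, standing loose on the other outer disc of the far row. Origin at the centre of its underside, z up.
- red_jar: spice jar with a red cap, diameter 45 mm, 109 mm tall. Loose and upright on the table at the start; origin at the centre of its underside, z up.
- yellow_jar: spice jar with a yellow cap, rounded square body 44 x 44 mm (faces square to its x and y axes), 100 mm tall. Loose and upright on the table at the start; origin at the centre of its underside, z up.
- green_jar: spice jar with a green cap, diameter 46 mm, 106 mm tall. Loose and upright on the table at the start; origin at the centre of its underside, z up.
- salt: salt shaker: glass with white salt and a grey domed cap; body diameter 44 mm up to about 66 mm above its foot, the cap 34 mm wide above that, 90 mm tall. Loose and upright on the table at the start; origin at the centre of its underside, z up.
- matches: blue and brown matchbox that does not open, 36 mm (its x) x 54 mm (its y) x 15 mm high, lying flat on the table. Origin at the centre of its underside, z up.
Mind the look-alikes: they are no part of the job. Several things look just like the matches: the one meant starts farthest to the robot's left.

How it is judged:
At the end, for the whole second after the job is handed in: All at rest. Red jar: far middle disc; yellow: near middle; salt in front of candle; green in front of glass jar: each within 14 mm (board x, y), under 0.12 rad tilt. Matchbox flat on the lid within 14 mm of its centre. Candle and glass jar upright, within 20 mm of their start (angle between each of red_jar, yellow_jar, green_jar, salt, candle, lidded_jar, matches's own z axis and vertical below 0.12 rad and linear speed of each of red_jar, yellow_jar, green_jar, salt, candle, lidded_jar, matches below 0.02 m/s and angular speed of each of red_jar, yellow_jar, green_jar, salt, matches below 0.2 rad/s and z of red_jar in the frame of board between 0.008 and 0.016 m and z of yellow_jar in the frame of board between 0.008 and 0.016 m and z of green_jar in the frame of board between 0.008 and 0.016 m and z of salt in the frame of board between 0.008 and 0.016 m and distance of each of candle, lidded_jar from where it was at the start of the episode below 0.02 m and horizontal distance between matches and lidded_jar below 0.014 m and z of matches in the frame of lidded_jar between 0.08 and 0.092 m and x of red_jar in the frame of board between 0.031 and 0.059 m and y of red_jar in the frame of board between -0.014 and 0.014 m and x of yellow_jar in the frame of board between -0.059 and -0.031 m and y of yellow_jar in the frame of board between -0.014 and 0.014 m and ((y of candle in the frame of board above 0 m and x of salt in the frame of board between -0.059 and -0.031 m and y of salt in the frame of board between 0.076 and 0.104 m and x of green_jar in the frame of board between -0.059 and -0.031 m and y of green_jar in the frame of board between -0.104 and -0.076 m) or (y of candle in the frame of board below 0 m and x of salt in the frame of board between -0.059 and -0.031 m and y of salt in the frame of board between -0.104 and -0.076 m and x of green_jar in the frame of board between -0.059 and -0.031 m and y of green_jar in the frame of board between 0.076 and 0.104 m))); the robot touches nothing.
It fails at once if the candle is pushed more than 20 mm or tipped (distance of candle from where it was at the start of the episode above 0.02 m or angle between candle's own z axis and vertical above 0.35 rad).
It fails at once if the glass jar is pushed more than 20 mm or tipped (distance of lidded_jar from where it was at the start of the episode above 0.02 m or angle between lidded_jar's own z axis and vertical above 0.35 rad).
It also fails if it takes over 131 s, if anything falls off the work surface, if the arm or the gripper's body presses on something with over 40 N, if the wrist force passes 120 N, or if a joint passes its speed limit or range.

## Working session

There is one attempt and no reset: what is moved stays moved. The work goes in short steps, each a Python script; the robot and the scene stay as the last script left them, time stands still between calls to the robot, and variables do not carry over. Pictures are saved under pics/ and viewed, and the job is handed in when it is done.

```bash
ls; mkdir -p pics
cat > h.py <<'E'
import numpy as np, cv2
from plant import r, gripper_to, inverse_kinematics, vision, models, telemetry
def snap(n,f):
    im=vision.snapshot(n); cv2.imwrite('pics/'+f+'.png',im[:,:,::-1]); return im
E
python3 - <<'E'
from h import *
np.set_printoptions(precision=4,suppress=True)
print(telemetry.current_t(), telemetry.current_tool_rot(), r.nose_length)
for c in ['top','scene']:
    snap(c,c+'0'); k=vision.get_calibration(c); print(c,k)
    for t in ['board','candle','lidded_jar','red_jar','yellow_jar','green_jar','salt','matches']:
        print(t,[(np.round(d['at'],4),round(d['score'],2)) for d in models.mark_of(t,c)][:5])
print(telemetry.current_t())
E
```

```text
pics
0.0 [-0.0006  0.8188 -0.5741 -0.0007] 0.025
top {'fx': 501.4242744617054, 'fy': 501.4242744617054, 'cx': 267.61247135413396, 'cy': 216.84519216973482, 'position': array([0.3355, 0.0046, 1.4942]), 'orientation': array([ 0.0387, -0.6985,  0.7138, -0.0323])}
board [(array([ 0.5745, -0.0445,  0.0019]), 0.59)]
candle [(array([0.6058, 0.0478, 0.0122]), 0.65)]
lidded_jar [(array([ 0.6287, -0.1304,  0.0128]), 0.73), (array([ 0.5708, -0.0424,  0.0026]), 0.33)]
red_jar [(array([ 0.4802, -0.3309,  0.0015]), 0.89), (array([ 0.4897,  0.3466, -0.0012]), 0.15)]
yellow_jar [(array([ 0.4908,  0.341 , -0.0003]), 0.83)]
green_jar [(array([0.6027, 0.2972, 0.0004]), 0.54)]
salt [(array([ 0.3867,  0.2387, -0.0015]), 0.56)]
matches [(array([ 0.3881, -0.2471, -0.0014]), 0.79), (array([ 0.3335, -0.333 , -0.001 ]), 0.69), (array([ 0.6291, -0.1296,  0.0143]), 0.4)]
scene {'fx': 546.4931458497634, 'fy': 546.4931458497634, 'cx': 277.1549962921293, 'cy': 215.11101865989093, 'position': array([-0.8332,  0.1819,  0.7058]), 'orientation': array([ 0.3553, -0.5531,  0.6435, -0.392 ])}
board []
candle [(array([0.6024, 0.0519, 0.0127]), 0.72)]
lidded_jar [(array([ 0.6277, -0.1275,  0.0081]), 0.53)]
red_jar [(array([ 0.4788, -0.3297,  0.0006]), 0.62)]
yellow_jar [(array([ 0.4932,  0.3411, -0.0007]), 0.7)]
green_jar [(array([ 0.6021,  0.29  , -0.0011]), 0.94)]
salt []
matches [(array([ 0.391 , -0.2464, -0.0001]), 0.7), (array([ 0.3309, -0.3302,  0.0006]), 0.66)]
0.9
```

View pics/top0.png

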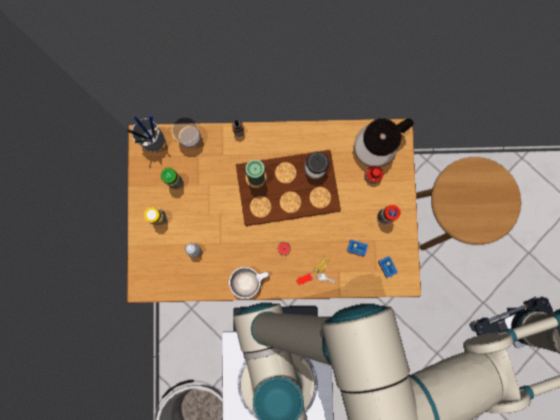

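View pics/scene0.png

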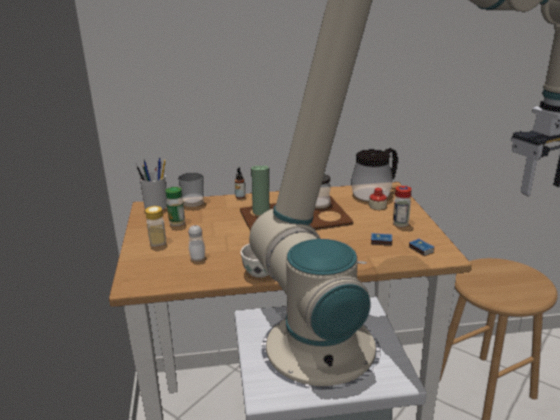

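The top view shows the candle at about (256,172), the glass jar at (317,165), and the free discs at (286,172), (260,206), (290,202) and (319,197). The two matchboxes are at (357,248) and (388,267), so the left one is at (357,248). Next I'll zoom in and fit the board.

```bash
cat >> h.py <<'E'
from scipy.spatial.transform import Rotation as Rn
def Rq(q): return Rn.from_quat([q[1],q[2],q[3],q[0]]).as_matrix()
def ray(px,k):
    d=np.array([(px[0]-k['cx'])/k['fx'],(px[1]-k['cy'])/k['fy'],1.]); return Rq(k['orientation'])@d
def onz(px,k,z):
    d=ray(px,k); p=np.array(k['position']); return p+d*(z-p[2])/d[2]
def proj(P,k):
    c=Rq(k['orientation']).T@(np.asarray(P,float)-k['position']); return np.array([k['fx']*c[0]/c[2]+k['cx'],k['fy']*c[1]/c[2]+k['cy']])
E
python3 - <<'E'
from h import *
im=cv2.imread('pics/top0.png'); k=vision.get_calibration('top')
# cork discs
hsv=cv2.cvtColor(im,cv2.COLOR_BGR2HSV)
crop=im[140:240,225:355]
cv2.imwrite('pics/board.png',cv2.resize(crop,None,fx=6,fy=6,interpolation=cv2.INTER_CUBIC))
for px in [(286,172),(260,206),(290,202),(319,197)]: print(px,hsv[px[1],px[0]],hsv[px[1]-14,px[0]])
m=((hsv[:,:,2]>130)&(hsv[:,:,1]>60)).astype(np.uint8)
m[:140]=0;m[240:]=0;m[:,:230]=0;m[:,350:]=0
n,l,s,c=cv2.connectedComponentsWithStats(m)
for i in range(1,n):
    if 200<s[i][4]<600: print(c[i],s[i],onz(c[i],k,0.012).round(4))
for nme,(x,y) in dict(yel=(155,215),grn=(172,178),salt=(194,250),red=(390,215),mat=(370,258)).items():
    cv2.imwrite(f'pics/z_{nme}.png',cv2.resize(im[y-30:y+30,x-35:x+35],None,fx=5,fy=5,interpolation=cv2.INTER_CUBIC))
A=[cv2.imread(f'pics/z_{n}.png') for n in ['yel','grn','salt','red','mat']]+[cv2.resize(im[280:360,455:548],(350,300))]
G=np.vstack([np.hstack(A[:3]),np.hstack(A[3:])]); cv2.imwrite('pics/zz.png',cv2.resize(G,(800,457)))
s=cv2.imread('pics/scene0.png'); cv2.imwrite('pics/zs.png',cv2.resize(s[150:280,130:450],None,fx=2.5,fy=2.5,interpolation=cv2.INTER_CUBIC))
E
```

```text
(286, 172) [ 16 142 222] [ 10 186 104]
(260, 206) [ 16 145 214] [ 10 178  63]
(290, 202) [ 16 147 221] [ 10 185 109]
(319, 197) [ 16 143 216] [ 10 180  58]
[285.34805195 172.37662338] [275 162  22  22 385] [ 0.6176 -0.0395  0.012 ]
[319.84615385 197.32506203] [309 186  23  23 403] [ 0.5399 -0.1404  0.012 ]
[289.9280397  201.85111663] [279 191  23  23 403] [ 0.5283 -0.051   0.012 ]
[260.12144703 206.88888889] [249 197  23  21 387] [0.5152 0.0381 0.012 ]
```

View pics/zz.png

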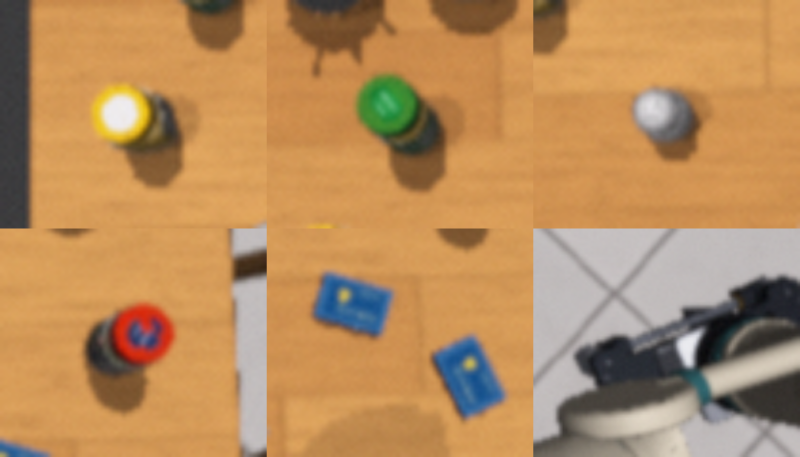

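View pics/zs.png

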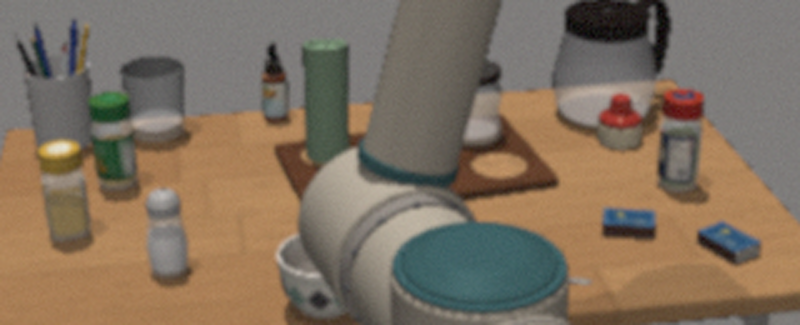

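View pics/board.png

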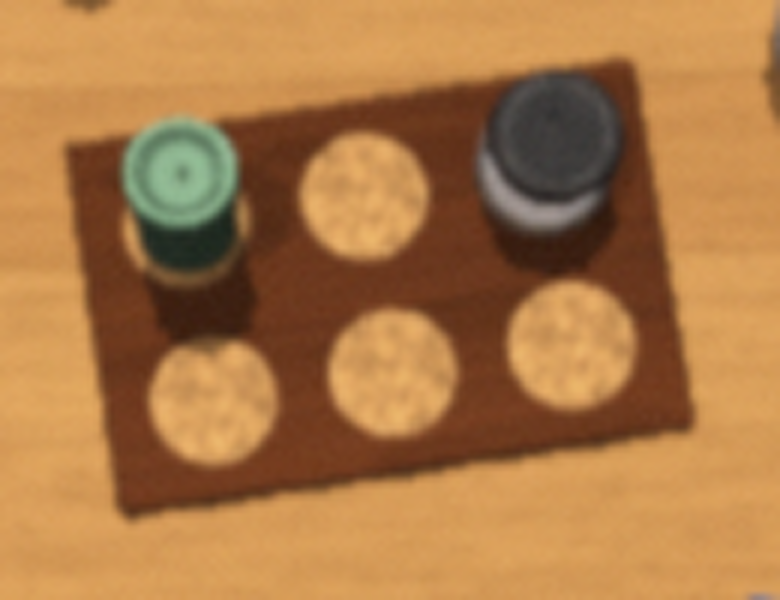

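Run:
```python
from h import *
im=cv2.imread('pics/top0.png'); k=vision.get_calibration('top')
hsv=cv2.cvtColor(im,cv2.COLOR_BGR2HSV).astype(int); H,S,V=hsv[...,0],hsv[...,1],hsv[...,2]
yy,xx=np.mgrid[:420,:560]
def win(c,r): return (abs(xx-c[0])<r)&(abs(yy-c[1])<r)
def rep(n,m,z):
    m=m.astype(np.uint8); nn,l,s,c=cv2.connectedComponentsWithStats(m)
    i=1+np.argmax(s[1:,4]); cnt,_=cv2.findContours((l==i).astype(np.uint8),0,2)
    (cx,cy),rad=cv2.minEnclosingCircle(cnt[0]); rr=cv2.minAreaRect(cnt[0])
    P=onz((cx,cy),k,z); Q=onz(c[i],k,z)
    print(n,s[i],'circ',P.round(4)[:2],'diam',round(2*(rad+.5)*(1.4942-z)/501,4),'cent',Q.round(4)[:2])
    box=[onz(p,k,z)[:2] for p in cv2.boxPoints(rr)]; print('   rect',np.round(box,3).tolist())
rep('red',win((391,213),14)&((H<6)|(H>170))&(S>180)&(V>140),.109)
rep('yel',win((153,215),14)&(H>22)&(H<34)&(V>170),.100)
rep('grn',win((170,177),14)&(H>45)&(H<75)&(S>150)&(V>90),.106)
rep('salt',win((193,249),14)&(S<60)&(V>80),.085)
rep('mat',win((357,248),14)&(H>95)&(H<120)&(S>100),.015)
rep('mat2',win((388,267),14)&(H>95)&(H<120)&(S>100),.015)
rep('candle',win((256,169),13)&(H>40)&(H<85)&(V>100),.156)
rep('lid',win((318,162),14)&(S<50)&(V<80),.098)
R=models.regions_of('matches','top')
```

```text
red [385 206  15  15 102] circ [ 0.4796 -0.3284] diam 0.0443 cent [ 0.4801 -0.3273]
   rect [[0.482, -0.302], [0.508, -0.329], [0.479, -0.356], [0.453, -0.328]]
yel [145 208  14  14  93] circ [0.4893 0.3413] diam 0.0427 cent [0.49   0.3411]
   rect [[0.509, 0.359], [0.508, 0.323], [0.471, 0.323], [0.472, 0.359]]
grn [161 169  15  14 154] circ [0.5989 0.2926] diam 0.0429 cent [0.5987 0.2921]
   rect [[0.6, 0.319], [0.627, 0.292], [0.599, 0.265], [0.573, 0.292]]
salt [185 244  16  13 155] circ [0.39   0.2289] diam 0.0458 cent [0.3896 0.2288]
   rect [[0.389, 0.256], [0.417, 0.234], [0.392, 0.202], [0.364, 0.223]]
mat [348 241  19  14 180] circ [ 0.3882 -0.2446] diam 0.0594 cent [ 0.3878 -0.2452]
   rect [[0.381, -0.215], [0.412, -0.226], [0.395, -0.274], [0.364, -0.263]]
mat2 [379 257  18  20 189] circ [ 0.3297 -0.3318] diam 0.0612 cent [ 0.33   -0.3317]
   rect [[0.347, -0.306], [0.361, -0.336], [0.315, -0.357], [0.301, -0.327]]
candle [246 160  19  18 262] circ [0.6025 0.0476] diam 0.0527 cent [0.6025 0.0478]
   rect [[0.627, 0.071], [0.626, 0.022], [0.579, 0.023], [0.58, 0.071]]
lid [306 153  22  21 347] circ [ 0.6253 -0.1272] diam 0.0645 cent [ 0.6261 -0.1273]
   rect [[0.656, -0.097], [0.654, -0.156], [0.597, -0.154], [0.598, -0.095]]
```

```bash
cat >> h.py <<'E'
def qdown(th):
    c,s=np.cos(th),np.sin(th)
    R=np.array([[c,s,0],[s,-c,0],[0,0,-1.]])
    q=Rn.from_matrix(R).as_quat(); return np.array([q[3],q[0],q[1],q[2]])
def best(p,th):
    q0=np.array(telemetry.current_joints()); b=None
    for t in (th,th+np.pi):
        j=inverse_kinematics(p,qdown(t))
        if j is not None:
            c=np.max(abs(np.array(j)-q0))
            if b is None or c<b[0]: b=(c,qdown(t),t,j)
    return b
def go(x,y,z,th):
    b=best([x,y,z],th); r.move_to([x,y,z],b[1]); return b[1]
def st(m=''):
    print(m,'t',round(telemetry.current_t(),2),'pos',np.round(telemetry.current_ee_pos(),4),'open',round(telemetry.current_opening(),4),'F',np.round(telemetry.current_wrist_force(),1))
def pick(x,y,h,th,f=25,op=0.085,hov=0.25):
    z=h+0.006
    gripper_to(op); go(x,y,hov,th); st('hover')
    hit=r.move_l([x,y,z],vel=0.15,guard=15); st('down hit=%s'%hit)
    if hit: return False
    gripper_to(0.0,f_grip=f); st('grip')
    r.move_l([x,y,z+0.02],vel=0.1); st('lift2')
    r.move_l([x,y,0.30],vel=0.25); return True
def place(x,y,h,base,th,op,hov=0.30,up=0.30):
    z=h+0.006+base
    go(x,y,hov,th); st('above')
    r.move_l([x,y,z+0.015],vel=0.2)
    hit=r.move_l([x,y,z-0.004],vel=0.03,guard=4); st('put hit=%s (z nominal %.4f)'%(hit,z))
    r.hold(0.2); gripper_to(op); st('open')
    r.move_l([x,y,z+0.05],vel=0.12); r.move_l([x,y,up],vel=0.3); st('up')
YAW=0.1375
XA=np.array([np.cos(YAW),np.sin(YAW)]); YA=np.array([-np.sin(YAW),np.cos(YAW)])
C=np.array([0.5278,-0.0511])
def disc(i,j): return C+XA*0.09*i+YA*0.09*j   # i=0 near,1 far
E
python3 - <<'E'
from h import *
print(disc(0,1),disc(0,0),disc(0,-1),disc(1,0),disc(1,-1),disc(1,1))
gripper_to(0.085); go(0.4797,-0.3285,0.25,1.57); st('hover')
snap('wrist','w_red'); k=vision.get_calibration('wrist'); print(k['position'],k['orientation'])
print([(d['at'],d['score']) for d in models.mark_of('red_jar','wrist')])
E
```

```text
[0.51546396 0.03805056] [ 0.5278 -0.0511] [ 0.54013604 -0.14025056] [ 0.61695056 -0.03876396] [ 0.6292866  -0.12791452] [0.60461452 0.0503866 ]
hover t 2.67 pos [ 0.4791 -0.3292  0.2498] open 0.0851 F [-0.2 -0.6  0.4]
[ 0.54929336 -0.32908226  0.43279166] [-0.08537135 -0.70109139  0.70272029  0.08582999]
[([0.4837, -0.3322, 0.0018], 0.87)]
```

View pics/w_red.png

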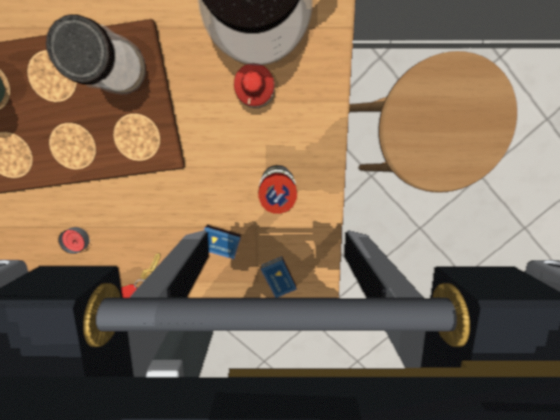

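The wrist view shows the red cap at about (277,193), level with the middle between the fingers and clear of the kettle. I'll pick it now.

Run:
```python
from h import *
k=vision.get_calibration('wrist'); p=onz((277,193),k,.109); print(p)
x,y=0.5*(p[:2]+[0.4797,-0.3285])
if pick(x,y,0.078,1.57):
    d=disc(1,0); place(d[0],d[1],0.078,0.012,YAW,0.065)
```

```text
[ 0.48311531 -0.3298808   0.109     ]
hover t 3.24 pos [ 0.4814 -0.3294  0.25  ] open 0.085 F [ 0.  -0.2 -0.2]
down hit=False t 4.5 pos [ 0.482  -0.3297  0.0849] open 0.0848 F [-0.3  0.3  0.7]
grip t 5.22 pos [ 0.4815 -0.3293  0.0841] open 0.0435 F [1.1 1.1 0.5]
lift2 t 5.58 pos [ 0.4816 -0.3294  0.1043] open 0.0433 F [ 0.2  0.6 -1.5]
above t 7.72 pos [ 0.6166 -0.0396  0.2992] open 0.0434 F [-0.3  1.1 -2.2]
put hit=True (z nominal 0.0960) t 9.33 pos [ 0.6171 -0.0387  0.0957] open 0.0436 F [0.3 0.1 2.6]
open t 10.08 pos [ 0.616  -0.0386  0.0951] open 0.0648 F [ 1.1 -0.  -0.3]
up t 11.32 pos [ 0.6161 -0.0387  0.2979] open 0.0645 F [-0.5  0.3 -0.7]
```

```bash
python3 - <<'E'
from h import *
snap('wrist','w_b1')
gripper_to(0.085); go(0.4895,0.3413,0.25,1.57); st('hover')
snap('wrist','w_yel'); k=vision.get_calibration('wrist')
for t in ['yellow_jar','green_jar','salt']: print(t,[(d['at'],d['score']) for d in models.mark_of(t,'wrist')])
E
python3 -c "
import cv2
a=cv2.imread('pics/w_b1.png');b=cv2.imread('pics/w_yel.png')
import numpy as np
cv2.imwrite('pics/c1.png',cv2.resize(np.hstack([a,b]),(800,300)))
cv2.imwrite('pics/c2.png',cv2.resize(b[130:280,180:380],(800,600),interpolation=cv2.INTER_CUBIC))"
```

```text
hover t 13.4 pos [0.4903 0.3405 0.2502] open 0.0853 F [-0.7  0.1  0.2]
yellow_jar [([0.4896, 0.3392, 0.0008], 0.71)]
green_jar []
salt [([0.3905, 0.2383, -0.0004], 0.59)]
```

View pics/c1.png

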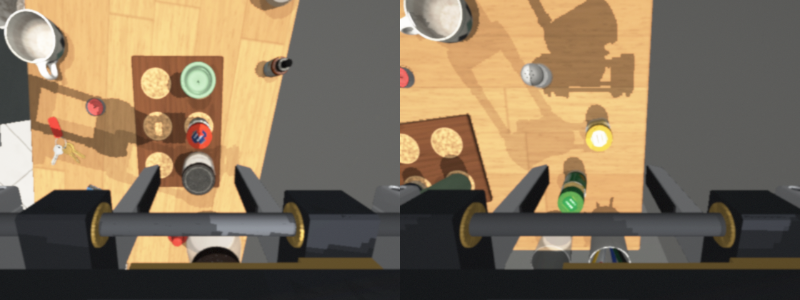

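View pics/c2.png

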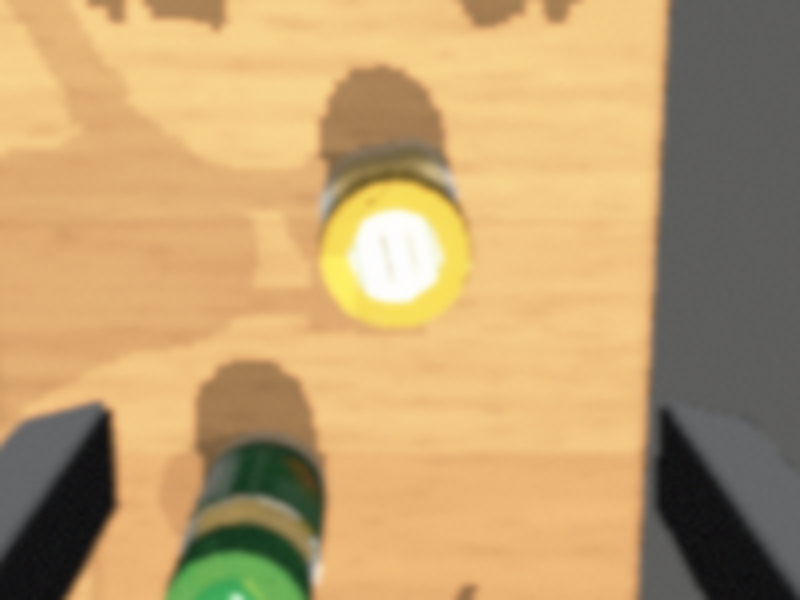

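The wrist view shows the yellow cap at about (279,194) in the full frame, midway between the fingers. The square body under it looks roughly square to the jaws. The red jar stands on the far middle disc.

Run:
```python
from h import *
k=vision.get_calibration('wrist'); p=onz((180+395/4,130+253/4),k,.100); print(p)
x,y=0.5*(p[:2]+[0.4895,0.3413])
if pick(x,y,0.072,1.57):
    d=disc(0,0); place(d[0],d[1],0.072,0.012,YAW+np.pi/2,0.065)
gripper_to(0.085); go(0.389,0.237,0.25,1.57+0.5); st('hover')
im=snap('wrist','w_salt'); k=vision.get_calibration('wrist')
for t in ['salt']: print(t,[(d['at'],d['score']) for d in models.mark_of(t,'wrist')])
```

```text
[0.49016856 0.34397992 0.1       ]
hover t 14.07 pos [0.4899 0.3427 0.25  ] open 0.0851 F [-0.5  0.4 -0.4]
down hit=False t 15.37 pos [0.4905 0.343  0.0789] open 0.0849 F [ 0.5 -0.5 -0.4]
grip t 16.09 pos [0.4899 0.3427 0.078 ] open 0.043 F [0.2 1.4 0.9]
lift2 t 16.44 pos [0.4901 0.3428 0.0983] open 0.0429 F [-0.4  0.  -1.1]
above t 18.87 pos [ 0.5279 -0.0502  0.2998] open 0.0431 F [-0.8 -0.7 -1.2]
put hit=True (z nominal 0.0900) t 20.52 pos [ 0.5278 -0.0508  0.0896] open 0.0426 F [0.  0.6 2.1]
open t 21.27 pos [ 0.527  -0.0508  0.0891] open 0.065 F [ 0.3  0.4 -0.8]
up t 22.53 pos [ 0.5269 -0.0509  0.298 ] open 0.0652 F [-0.  -0.5 -0.6]
hover t 24.28 pos [0.3899 0.2366 0.2503] open 0.0849 F [0.8 0.7 0.4]
salt [([0.3898, 0.2389, 0.001], 0.63)]
```

View pics/w_salt.png

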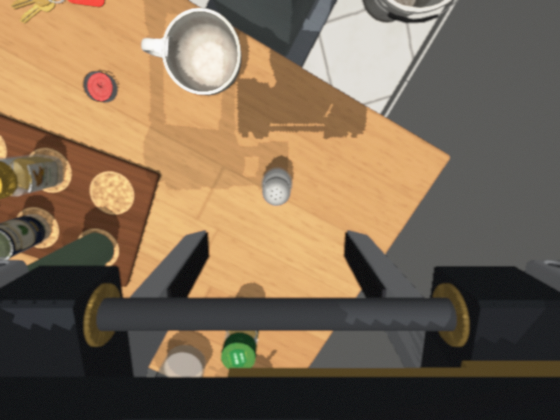

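The salt's dome is at about (276,189), centred between the fingers with nothing near it.

Run:
```python
from h import *
k=vision.get_calibration('wrist'); p=onz((276,190),k,.085); print(p)
x,y=0.5*(p[:2]+[0.3895,0.2387])
if pick(x,y,0.058,1.57+0.5):
    d=disc(0,1); place(d[0],d[1],0.058,0.012,YAW+np.pi/2,0.06)
gripper_to(0.085); go(0.5995,0.2925,0.25,1.57); st('hover')
im=snap('wrist','w_grn'); k=vision.get_calibration('wrist')
for t in ['green_jar']: print(t,[(d['at'],d['score']) for d in models.mark_of(t,'wrist')])
```

```text
[0.38955432 0.2358284  0.085     ]
hover t 24.85 pos [0.3896 0.2372 0.25  ] open 0.0849 F [-0.   0.4 -0.7]
down hit=False t 26.24 pos [0.3902 0.2376 0.0646] open 0.0847 F [ 0.2 -0.6  0.8]
grip t 27.1 pos [0.3896 0.2373 0.064 ] open 0.0325 F [-0.  -0.4 -0.8]
lift2 t 27.45 pos [0.3898 0.2374 0.0841] open 0.0325 F [ 0.2 -0.3 -1.1]
above t 29.4 pos [0.5147 0.039  0.2994] open 0.033 F [ 0.1  0.7 -1.1]
put hit=True (z nominal 0.0760) t 31.12 pos [0.5157 0.0378 0.0757] open 0.0327 F [ 0.1 -0.8  4.1]
open t 31.93 pos [0.5148 0.038  0.0752] open 0.0601 F [ 0.1  0.3 -0.7]
up t 33.24 pos [0.5144 0.0381 0.298 ] open 0.06 F [-0.1 -0.2 -1.3]
hover t 34.89 pos [0.5996 0.2914 0.2505] open 0.0848 F [ 0.1 -0.2  0.4]
green_jar [([0.5941, 0.2972, -0.0006], 0.67)]
```

View pics/w_grn.png

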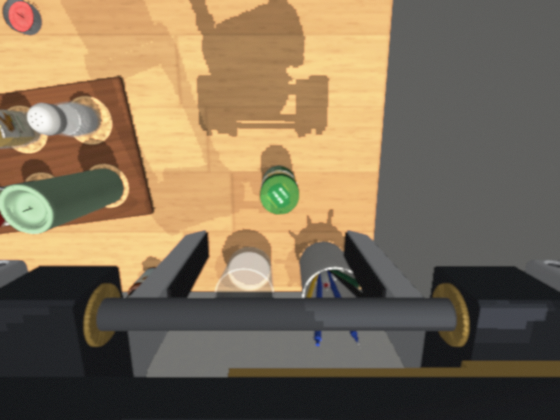

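The green cap is at about (279,195). The pen cup is at about (325,265), with pens leaning toward (318,345). I'll check the clearance to the pens before going down.

```bash
python3 - <<'E'
from h import *
k=vision.get_calibration('wrist'); t=vision.get_calibration('top');s=vision.get_calibration('scene'); print(k['position'].round(3))
print('cap',onz((279,195),k,.106), 'cup base',onz((322,245),k,0.0))
for z in (.1,.15,.18): print(z,'pen wrist',onz((318,345),k,z).round(3), onz((355,340),k,z).round(3),'rim near',onz((328,268),k,z).round(3),'top cup',onz((150,137),t,z).round(3), 'top pen near', onz((150,122),t,z).round(3),onz((158,132),t,z).round(3))
# height of pens from scene: tip at (147,163)
for P in [(.68,.31),(.70,.36),(.72,.36)]:
    for z in (.1,.15,.18,.2): print(P,z,proj([*P,z],s).round(0))
E
python3 -c "
import cv2
a=cv2.imread('pics/scene0.png');cv2.imwrite('pics/zp.png',cv2.resize(a[140:260,120:240],(600,600),interpolation=cv2.INTER_CUBIC))"
```

```text
[0.531 0.291 0.434]
cap [0.60076646 0.29461652 0.106     ] cup base [0.70154489 0.36130308 0.        ]
0.1 pen wrist [0.799 0.345 0.1  ] [0.792 0.392 0.1  ] rim near [0.692 0.353 0.1  ] top cup [0.712 0.346 0.1  ] top pen near [0.756 0.346 0.1  ] [0.726 0.323 0.1  ]
0.15 pen wrist [0.759 0.337 0.15 ] [0.753 0.377 0.15 ] rim near [0.668 0.344 0.15 ] top cup [0.698 0.333 0.15 ] top pen near [0.741 0.334 0.15 ] [0.712 0.311 0.15 ]
0.18 pen wrist [0.735 0.332 0.18 ] [0.729 0.368 0.18 ] rim near [0.653 0.339 0.18 ] top cup [0.69  0.326 0.18 ] top pen near [0.732 0.326 0.18 ] [0.703 0.305 0.18 ]
(0.68, 0.31) 0.1 [169. 180.]
(0.68, 0.31) 0.15 [167. 164.]
(0.68, 0.31) 0.18 [166. 155.]
(0.68, 0.31) 0.2 [165. 148.]
(0.7, 0.36) 0.1 [152. 179.]
(0.7, 0.36) 0.15 [150. 163.]
(0.7, 0.36) 0.18 [148. 153.]
(0.7, 0.36) 0.2 [147. 147.]
(0.72, 0.36) 0.1 [152. 177.]
(0.72, 0.36) 0.15 [150. 161.]
(0.72, 0.36) 0.18 [149. 151.]
(0.72, 0.36) 0.2 [148. 145.]
```

View pics/zp.png

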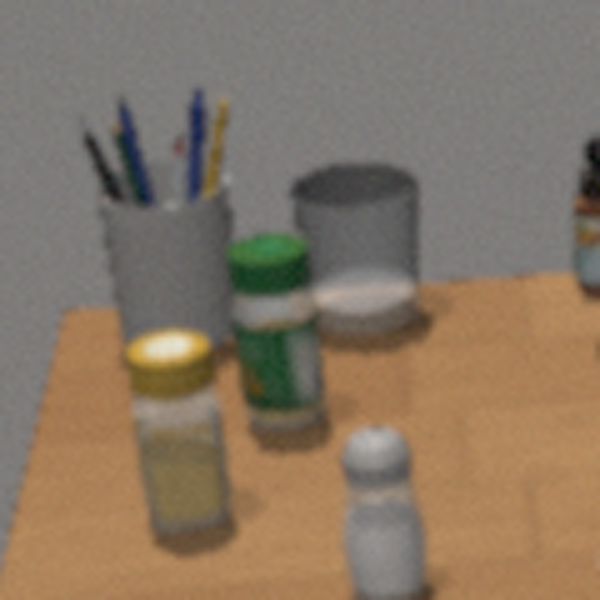

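The pens are at x ≥ 0.70 and the gripper body reaches x = 0.64, so it clears them.

```bash
python3 - <<'E'
from h import *
if pick(0.5995,0.2940,0.076,1.57):
    d=disc(0,-1); place(d[0],d[1],0.076,0.012,YAW+np.pi/2,0.065)
gripper_to(0.07); go(0.388,-0.245,0.25,-0.34); st('hover')
im=snap('wrist','w_mat'); k=vision.get_calibration('wrist')
for t in ['matches']: print(t,[(d['at'],d['score']) for d in models.mark_of(t,'wrist')])
snap('top','top1')
for t in ['red_jar','yellow_jar','green_jar','salt','candle','lidded_jar']: print(t,[(d['at'],round(d['score'],2)) for d in models.mark_of(t,'top')][:2])
# matchbox
hsv=cv2.cvtColor(im,cv2.COLOR_RGB2HSV).astype(int)
m=((hsv[...,0]>95)&(hsv[...,0]<120)&(hsv[...,1]>110)&(hsv[...,2]>70)).astype(np.uint8)
n,l,s,c=cv2.connectedComponentsWithStats(m)
for i in range(1,n):
    if s[i][4]>150:
        cnt,_=cv2.findContours((l==i).astype(np.uint8),0,2)
        rr=cv2.minAreaRect(cnt[0]); b=np.array([onz(p,k,.015)[:2] for p in cv2.boxPoints(rr)])
        print(c[i].round(),s[i],b.mean(0).round(4),np.round(b,3).tolist())
E
python3 -c "
import cv2,numpy as np
a=cv2.imread('pics/w_mat.png');b=cv2.imread('pics/top1.png')
cv2.imwrite('pics/c3.png',np.hstack([cv2.resize(a,(400,300)),cv2.resize(b[135:247,220:370],(400,300))]))"
```

```text
hover t 35.46 pos [0.5995 0.2939 0.2501] open 0.0847 F [-0.4  0.7 -0.3]
down hit=False t 36.73 pos [0.6003 0.2943 0.0831] open 0.0848 F [ 0.  -0.  -0.2]
grip t 37.43 pos [0.5995 0.294  0.082 ] open 0.0443 F [0.2 0.4 0.6]
lift2 t 37.78 pos [0.5999 0.2941 0.1025] open 0.0445 F [-0.2 -0.4 -0.6]
above t 40.33 pos [ 0.5405 -0.1395  0.2999] open 0.0444 F [ 0.7  0.7 -1. ]
put hit=True (z nominal 0.0940) t 41.97 pos [ 0.5401 -0.14    0.0936] open 0.0446 F [-0.6  0.3  3.9]
open t 42.7 pos [ 0.5394 -0.1398  0.093 ] open 0.0648 F [-0.9 -0.6 -1.2]
up t 43.94 pos [ 0.5392 -0.1399  0.298 ] open 0.0647 F [-0.8  0.7  0.5]
hover t 45.77 pos [ 0.3883 -0.245   0.2501] open 0.0699 F [0.3 0.6 0. ]
matches [([0.3855, -0.2436, 0.0019], 0.89), ([0.3324, -0.3293, 0.0028], 0.61)]
red_jar [([0.6207, -0.04, 0.0163], 0.7)]
yellow_jar [([0.5256, -0.049, 0.0093], 0.83)]
green_jar [([0.5407, -0.1378, 0.0106], 0.85)]
salt [([0.5146, 0.04, 0.0092], 0.53)]
candle [([0.6035, 0.0469, 0.0144], 0.9)]
lidded_jar [([0.6311, -0.1314, 0.0137], 0.73)]
[276. 181.] [264 163  24  37 674] [ 0.3889 -0.2434] [[0.382, -0.214], [0.412, -0.225], [0.396, -0.273], [0.365, -0.262]]
[258. 249.] [240 232  38  36 581] [ 0.3311 -0.3312] [[0.302, -0.327], [0.347, -0.304], [0.36, -0.335], [0.315, -0.359]]
```

View pics/c3.png

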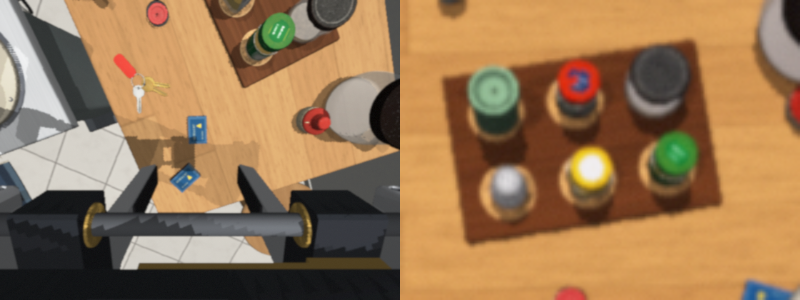

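The left matchbox is at about (276,181) in the full wrist frame, clear of the other one at (258,249). In the top view all four jars stand on their discs. I'll pick the matchbox and re-measure the lid from above before placing it.

Run:
```python
from h import *
ok=pick(0.3886,-0.2445,0.022,-0.34,f=15,op=0.07)
print(ok)
go(0.55,-0.127,0.33,YAW); st()
im=snap('wrist','w_lid'); k=vision.get_calibration('wrist')
print([(d['at'],d['score']) for d in models.mark_of('lidded_jar','wrist')], proj([.627,-.128,.098],k))
```

```text
hover t 46.69 pos [ 0.3886 -0.2445  0.25  ] open 0.0699 F [0.6 0.2 0.1]
down hit=False t 48.33 pos [ 0.3891 -0.2449  0.0286] open 0.0699 F [0.3 1.4 1.3]
grip t 49.44 pos [ 0.3886 -0.2445  0.028 ] open 0.0005 F [ 0.  -1.   0.6]
lift2 t 49.79 pos [ 0.3889 -0.2448  0.0483] open 0.0003 F [-0.5 -0.3  0.1]
True
 t 51.77 pos [ 0.549  -0.1275  0.3291] open 0.0004 F [ 0.6 -0.5  0.3]
[([0.6313, -0.1304, 0.0122], 0.88)] [331.29573538 190.12515973]
```

View pics/w_lid.png

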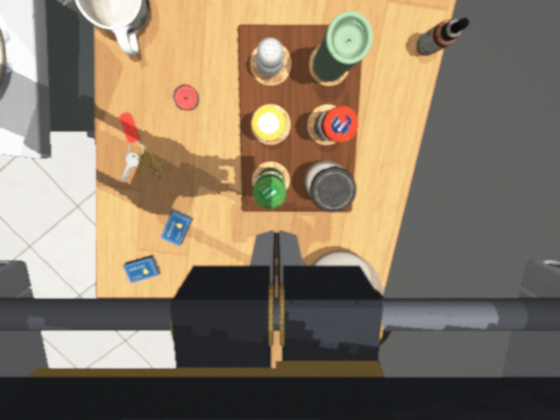

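The fingers closed to 0, so the grasp missed. The matchbox still lies on the table at about (178,228). I'll check where it is now and how low the fingertips actually reach.

```bash
cat >> h.py <<'E'
def boxes(im,k,z=.015):
    hsv=cv2.cvtColor(im,cv2.COLOR_RGB2HSV).astype(int); out=[]
    m=((hsv[...,0]>95)&(hsv[...,0]<120)&(hsv[...,1]>110)&(hsv[...,2]>70)).astype(np.uint8)
    n,l,s,c=cv2.connectedComponentsWithStats(m)
    for i in range(1,n):
        if s[i][4]>120:
            cnt,_=cv2.findContours((l==i).astype(np.uint8),0,2)
            b=np.array([onz(p,k,z)[:2] for p in cv2.boxPoints(cv2.minAreaRect(cnt[0]))])
            e=b[1]-b[0],b[2]-b[1]; L=[np.hypot(*v) for v in e]; v=e[int(np.argmax(L))]
            th=np.arctan2(v[1],v[0])-np.pi/2
            print(c[i].round(),s[i][4],'ctr',b.mean(0).round(4),'LW',np.round(sorted(L),3),'yaw',round((th+np.pi/2)%np.pi-np.pi/2,3)); out.append((b.mean(0),th))
    return out
E
python3 - <<'E'
from h import *
im=cv2.imread('pics/w_lid.png')[:,:,::-1].copy(); k=vision.get_calibration('wrist'); boxes(im,k)
im=cv2.imread('pics/w_lid.png'); cv2.imwrite('pics/zl.png',cv2.resize(im[210:290,110:310],(800,320),interpolation=cv2.INTER_CUBIC))
p=np.array(telemetry.current_ee_pos()); R=Rq(telemetry.current_tool_rot()); print(p,R.round(3).tolist())
for d in (0.0,0.006,0.025): print(d, proj(p+R@[0,0,d],k))
E
```

```text
[176. 228.] 429 ctr [ 0.3897 -0.2444] LW [0.033 0.05 ] yaw -0.326
[140. 269.] 382 ctr [ 0.3309 -0.3306] LW [0.034 0.052] yaw -1.153
[ 0.54869771 -0.12812085  0.32972498] [[0.991, 0.135, -0.001], [0.135, -0.991, -0.0], [-0.001, 0.0, -1.0]]
0.0 [274.60123415 242.3335728 ]
0.006 [274.64143039 239.09104365]
0.025 [274.75458897 229.96282775]
```

View pics/zl.png

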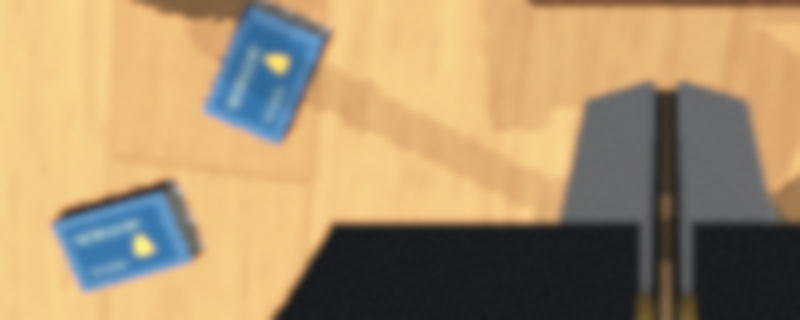

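The box did not move, and the camera puts the fingertips where the nominal geometry says. A slow touch of the table at a clear spot will show the real fingertip height.

Run:
```python
from h import *
go(0.42,-0.17,0.10,0.0); st()
r.move_l([0.42,-0.17,0.035],vel=0.15)
hit=r.move_l([0.42,-0.17,0.008],vel=0.02,guard=4); st('touch %s'%hit)
r.move_l([0.42,-0.17,0.10],vel=0.15)
```

```text
t 52.92 pos [ 0.4215 -0.1711  0.1012] open 0.0008 F [-0.2 -0.9 -0.4]
touch False t 55.0 pos [ 0.4201 -0.17    0.0081] open 0.0004 F [0.5 0.5 0.3]
```

```bash
python3 - <<'E'
from h import *
r.move_l([0.42,-0.17,0.012],vel=0.2)
hit=r.move_l([0.42,-0.17,-0.012],vel=0.02,guard=4); st('touch %s'%hit)
snap('wrist','w_touch'); snap('scene','s_touch'); k=vision.get_calibration('wrist'); print(k['position'])
r.move_l([0.42,-0.17,0.10],vel=0.2)
E
python3 -c "
import cv2,numpy as np
a=cv2.imread('pics/w_touch.png');b=cv2.imread('pics/s_touch.png')
cv2.imwrite('pics/c4.png',np.hstack([cv2.resize(a,(400,300)),cv2.resize(b[165:285,310:470],(400,300))]))"
```

```text
touch True t 57.16 pos [ 0.4199 -0.17   -0.0039] open 0.0004 F [-0.7 -0.4  3.7]
[ 0.42084749 -0.10029915  0.1791517 ]
```

View pics/c4.png

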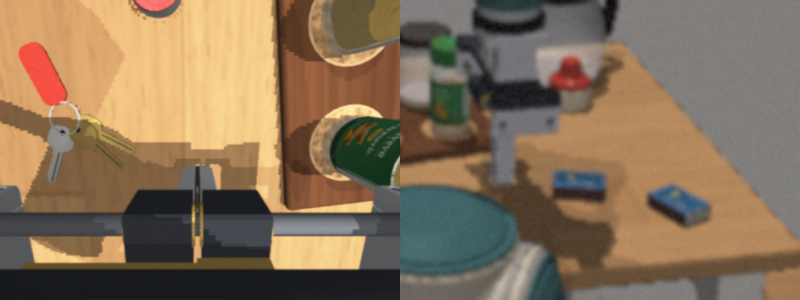

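The fingertips touch the table at TCP z = −0.004, not at +0.025. They effectively sit about 29 mm higher than the nominal geometry gives. That also explains why the salt was gripped by its 34 mm cap. I'll correct for it and pick the matchbox again.

```bash
python3 - <<'E'
from h import *
ok=pick(0.3890,-0.2445,-0.0065,-0.33,f=15,op=0.06,hov=0.12)
if ok and telemetry.current_opening()>0.02:
    im=snap('wrist','w_held')
    place(0.6278,-0.1285,-0.0065,0.098,YAW,0.06)
snap('top','top2')
for t in ['matches','lidded_jar']: print(t,[(np.round(d['at'],4),round(d['score'],2)) for d in models.mark_of(t,'top')])
E
python3 -c "
import cv2,numpy as np
a=cv2.imread('pics/w_held.png');b=cv2.imread('pics/top2.png')
cv2.imwrite('pics/c5.png',np.hstack([cv2.resize(a,(400,300)),cv2.resize(b[135:247,220:370],(400,300))]))"
```

```text
hover t 59.38 pos [ 0.3888 -0.2451  0.1202] open 0.06 F [-0.1  1.3 -1. ]
down hit=False t 60.33 pos [ 3.896e-01 -2.445e-01 -1.000e-04] open 0.0598 F [ 0.6 -0.3 -0.4]
grip t 60.81 pos [ 0.3892 -0.2447 -0.    ] open 0.0371 F [-0.1  1.   4.3]
lift2 t 61.16 pos [ 0.3892 -0.2447  0.0196] open 0.0372 F [ 0.3 -0.7 -0.3]
above t 63.52 pos [ 0.6269 -0.1293  0.3   ] open 0.0374 F [0.9 0.3 0.6]
put hit=True (z nominal 0.0975) t 65.12 pos [ 0.6279 -0.1285  0.0972] open 0.0371 F [ 0.6 -0.1  1.2]
open t 65.88 pos [ 0.6273 -0.1283  0.097 ] open 0.0599 F [0.7 1.1 0.2]
up t 67.11 pos [ 0.627  -0.1283  0.2979] open 0.0598 F [-0.7  0.5 -0.2]
matches [(array([ 0.3312, -0.3342, -0.0043]), 0.68), (array([ 0.6299, -0.1307,  0.0966]), 0.45)]
lidded_jar [(array([ 0.6319, -0.1315,  0.0147]), 0.57)]
```

View pics/c5.png

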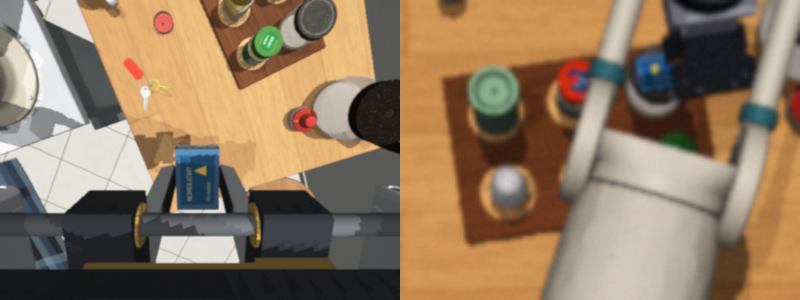

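The grasp held with the box square between the pads, and the box is now on the lid. I'll back the arm off to check everything.

```bash
python3 - <<'E'
from h import *
go(0.35,-0.30,0.33,0.0); st()
im=snap('top','top3'); k=vision.get_calibration('top')
boxes(im,k,0.113)
hsv=cv2.cvtColor(im,cv2.COLOR_RGB2HSV).astype(int);H,S,V=[hsv[...,i] for i in range(3)]
yy,xx=np.mgrid[:420,:560]
def rep(n,m,z,c,r=15):
    q=proj([c[0],c[1],z],k); m=(m&(abs(xx-q[0])<r)&(abs(yy-q[1])<r)).astype(np.uint8); nn,l,s,cc=cv2.connectedComponentsWithStats(m); i=1+np.argmax(s[1:,4])
    cnt,_=cv2.findContours((l==i).astype(np.uint8),0,2); (a,b),rad=cv2.minEnclosingCircle(cnt[0]); P=onz((a,b),k,z)[:2]
    d=P-C; print(n,'diam',round(2*(rad+.5)*(1.494-z)/501,3),'world',P.round(4),'board-rel err mm',(1000*np.array([d@XA,d@YA])-1000*np.array([(c-C)@XA,(c-C)@YA])).round(1))
rep('red',((H<6)|(H>170))&(S>180)&(V>120),.121,disc(1,0))
rep('yel',(H>22)&(H<34)&(V>170),.112,disc(0,0))
rep('grn',(H>45)&(H<75)&(S>150)&(V>70),.118,disc(0,-1))
rep('salt',(S<60)&(V>90),.097,disc(0,1))
rep('candle',(H>40)&(H<85)&(V>100),.156,np.array([.6025,.0476]))
snap('scene','scene3')
for t in ['red_jar','yellow_jar','green_jar','salt','matches','lidded_jar','candle']: print(t,[(np.round(d['at'],4),round(d['score'],2)) for d in models.mark_of(t,'scene')][:2],[(np.round(d['at'],4),round(d['score'],2)) for d in models.mark_of(t,'top')][:2])
E
python3 -c "
import cv2,numpy as np
a=cv2.imread('pics/scene3.png');b=cv2.imread('pics/top3.png')
cv2.imwrite('pics/c6.png',np.hstack([cv2.resize(a[150:270,220:380],(400,300)),cv2.resize(b[135:247,220:370],(400,300))]))"
```

```text
t 68.5 pos [ 0.3508 -0.2999  0.3298] open 0.0599 F [ 0.2  0.  -0.5]
[318. 161.] 239 ctr [ 0.6275 -0.1292] LW [0.038 0.054] yaw 0.145
[387. 267.] 173 ctr [ 0.3311 -0.3093] LW [0.031 0.047] yaw -1.148
red diam 0.046 world [ 0.6175 -0.041 ] board-rel err mm [ 0.2 -2.2]
yel diam 0.043 world [ 0.5279 -0.0502] board-rel err mm [0.2 0.9]
grn diam 0.046 world [ 0.5405 -0.1388] board-rel err mm [0.6 1.4]
salt diam 0.045 world [0.512  0.0364] board-rel err mm [-3.6 -1.2]
candle diam 0.053 world [0.6025 0.0476] board-rel err mm [0. 0.]
red_jar [(array([ 0.6216, -0.0428,  0.008 ]), 0.61)] [(array([ 0.6138, -0.0423,  0.0147]), 0.55)]
yellow_jar [(array([ 0.5265, -0.0508,  0.0109]), 0.85)] [(array([ 0.5238, -0.0512,  0.01  ]), 0.51)]
green_jar [(array([ 0.5433, -0.1414,  0.0101]), 0.98), (array([0.5188, 0.0372, 0.0065]), 0.66)] [(array([ 0.5413, -0.1363,  0.0106]), 0.86)]
salt [(array([0.5191, 0.0377, 0.009 ]), 0.55)] [(array([0.5139, 0.0404, 0.0094]), 0.7)]
matches [(array([ 0.3286, -0.3318,  0.0026]), 0.77), (array([ 0.6336, -0.1272,  0.0969]), 0.71)] [(array([ 0.6279, -0.1277,  0.098 ]), 0.69), (array([ 0.3293, -0.3332, -0.004 ]), 0.61)]
lidded_jar [(array([ 0.6255, -0.1265,  0.0103]), 0.71)] [(array([ 0.6287, -0.1321,  0.0139]), 0.74)]
candle [(array([0.5194, 0.0373, 0.0065]), 0.68)] [(array([0.6071, 0.0477, 0.0118]), 0.71), (array([ 0.6289, -0.1298,  0.0154]), 0.33)]
```

View pics/c6.png

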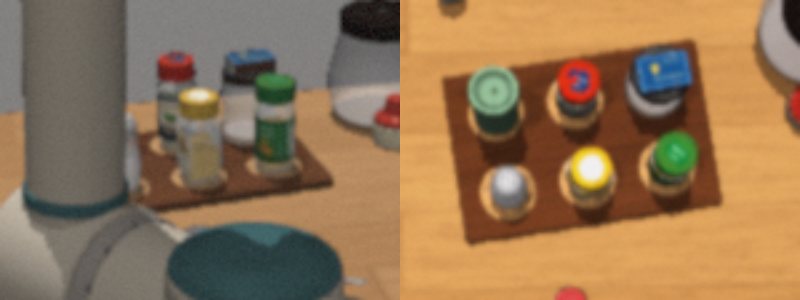

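All jars stand upright and centred, the box lies flat on the lid, and the gripper is clear. Handing in.

Run:
```python
from h import *
r.sign_off(); print(telemetry.current_t())
```

```text
the job is handed in; nothing more can be done
the job is handed in; nothing more can be done
```

The condiment board is laid out as asked, and I handed the job in just after 68.5 s of the allowed 131 s. The hand-in reports no verdict, so what follows rests on my own checks.

**What was placed:**
- The red-capped jar is on the far middle disc and the yellow-capped jar on the near middle disc.
- The salt is in front of the candle.
- The green-capped jar is in front of the glass jar.
- The matchbox that started farthest left lies flat on the glass jar's lid.

**Position checks:** In the last top view, the jars and the salt were within about 4 mm of their disc centres, against 14 mm allowed. The salt was the farthest off. The matchbox was about 3 mm from the lid centre I measured at the start. The candle had not moved. The glass jar's readings vary by about 5 mm and show no shift. Everything looked upright, and the gripper was well clear.

**What went wrong or disagreed:**
- **Missed grasp:** the first try at the matchbox closed on nothing and did not move the box. A touch on the table showed the fingertips about 29 mm higher than the stated tool geometry gives. The second try, corrected for this, held.
- **Salt grip:** for the same reason the salt was held by its cap rather than its body, but it was set down properly.
- **False detections:** in the last scene picture the network placed the candle, and a second green jar, where the salt stands. The arm was blocking that view, and the top view contradicts it.

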